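Set the screw stop of a slicing board and seat the pusher

TASK

The metal stop on the slicing board must be set level with the little pointer on its scale. Because the screw has slack, use the crank to wind the stop back towards the crank until it is a good centimetre past the pointer, then wind it forward again to finish exactly at the pointer. Then slide the wooden pusher along its channel and lean it against the stop for a moment with a steady push of about 12 N (at no time above 20 N) to see that nothing gives, and leave it resting there; move the stop only with the crank, and leave the pointer and the glassware alone.

Things in the scene. Friction and masses are not known exactly. Their poses are not given: they have to be found in the camera images.
- slicing_board: wooden board, 164 x 460 mm, top 18 mm above the worktop, fixed. Origin: centre of its underside. Its y runs lengthwise, towards the end with the crank's grey gear housing (70 x 70 mm, top 59 mm above the worktop, centred at y = 170 mm). Two steel rails along y, 12 mm high, 84 mm apart inside, make a channel in the middle.
- stop_face (a point): middle of the stop's face, looking to the board's -y (to the pusher); axes as the board's. Aluminium stop 80 mm wide, 16 thick, 19 to 59 mm above the worktop, on a threaded rod into the housing. Friction 3 N; 4 to 8 mm of slack between screw and stop, so a push shifts it unless the screw bears on its back, as it does once wound forward (to -y).
- pointer_line (a point): white line on the small dark steel pointer block (18 x 14 x 11 mm) on the scale at the board's edge nearer the robot. The stop's face must stand at the same place along the board's y as this line. Axes as the board's. Held by 6 N of friction.
- crank_axis (a point): point on the vertical axis of the crank, 100 mm above the worktop, as high as the middle of the crank's handle. The crank turns many times round.
- handle_mid (a point): middle of the crank's handle: upright black round grip, 21 mm thick, 42 mm tall (79 to 121 mm above the worktop), free to spin on its pin, 40 mm from the crank's axis; the steel crank arm under it has its top 77 mm above the worktop. Axes turn with the grip.
- crank (a joint): crank angle, rad, growing anticlockwise seen from above. Anticlockwise winds the stop back (towards the board's +y, to the crank), clockwise forward (towards the pusher), 24 mm a turn once the slack is taken up. Turning takes 0.12 Nm (3 N at the handle); the screw does not turn back under a push of up to 25 N on the stop.
- pusher: loose wooden block, 79 mm wide (across the channel), 56 mm long (along it), 50 mm tall, standing on the board in the channel, with a round knob 24 mm thick and 34 mm tall on top; 0.25 kg or so. Origin: centre of its underside; its y runs along the board's y.
- pusher_face (a point): middle of the pusher's front face, which looks towards the stop, 28 mm from its centre and 25 mm above its underside.
- salt_shaker: small glass salt shaker with a grey top, 44 mm thick, 90 mm tall, a bystander. Origin: centre of its underside.
- gilt_glass: stemmed glass with gilt rim, 97 mm wide, 127 mm tall, a bystander. Origin: centre of its underside.
- smoke_cup: smoked-glass cup, 136 x 163 mm, 74 mm tall, a bystander. Origin: on its underside.

How it is judged:
By the outcome, as a careful person would: the job done as asked, in the order asked, and still so for the second after the job is handed in, with the robot touching nothing.
It also fails if it takes over 72 s, if anything falls off the work surface, if the arm or the gripper's body presses on something with over 40 N, if the wrist force passes 120 N, or if a joint passes its speed limit or range.

ROBOT

A 6-joint arm with a two-finger parallel gripper is mounted at the origin on a cart in front of the work surface, level with it; the furniture and walls round the work are solid. World frame = base frame: x ahead of the robot, y to its left, z up, the work surface at z = 0. Lengths are in mm, angles in rad, forces in N, time in s.
With the tool pointing down it reaches from about 350 to 1000 mm from the base axis. Payload 7.1 kg.
Tool frame: the origin (TCP) lies at the very end of the fingers, on their centre line; the grasp point (between the pads) lies 19 mm behind it; z points along the fingers, x is the direction in which the jaws open and shut, and the axes are right-handed (so a half turn about z gives the same grasp; the last joint's range is limited). The gripper opens to 85 mm and grips with 20 to 120 N. Pads are 22 mm wide; open, the fingers measure 114 mm over their backs; the gripper's body (76 mm by 85 mm) begins 54 mm behind the grasp point. The pads swing forward as they close: fully open they stand 13 mm farther back than shut.
Start: joints at [-1.353, 0.423, 1.63, -0, 1.089, -0.019], TCP at [146.64, -607.537, 198.919] pointing down, gripper open.
Joint ranges: [-3, 3], [-0.9, 2.11], [0.09, 2.58], [-1.31, 4.45], [0.11, 2.69], [-2.54, 2.54]. Speed limits (rad/s): [2.39, 2.39, 3.01, 3.14, 3.14, 3.14].

INTERFACE

Orientations are given as a unit quaternion [x, y, z, w].
In Python, from station import manip, command_gripper, inverse_kinematics, telemetry, vision, close_job gives the robot as it stands. Calls block until the motion is done:
- manip.move_ptp(position, orientation): joint-space move of the TCP to a pose.
- manip.servo_line(position, frame=None, v=150, until_force=None): straight line of the TCP; frame=None keeps the orientation; v is the mean speed in mm/s. With until_force (N) it stops when the force on the tool has changed by that much, and returns True; else False.
- manip.move_joints(angles): joint-space move.
- command_gripper(opening): opening from 0.0 (shut) to 1.0 (fully open); the grip force is fixed at half the most; returns when the fingers have stopped.
- manip.hold(seconds).
- inverse_kinematics(position, orientation): joint angles nearest the present ones, or None.
- telemetry.get_obs(): the state.
- vision.capture(name): name is "side" or "top" or "wrist"; returns the picture (384x512x3 uint8, red, green, blue); there is no depth.
- vision.camera_info(name): a dict with "vfov" (degrees; the focal length in pixels is half the picture's height over the tangent of half this angle, whatever the lens; pixels are square), "cx", "cy" (the principal point, pixels), "origin" and "rotation" of the camera in the world. Camera axes: x right, y down, z forward; pixel columns grow to the right and rows downward; lengths in mm; the calibration is good to about 2 mm. A picture is of the moment at which its call begins: read the wrist's pose just before it. camera_info takes no time and is no camera call; for the wrist camera it gives the pose at the moment of the call.
A pose or a line that the arm cannot do raises manip.Unreachable and nothing moves.
- close_job(): hands the job in, once; it reports no verdict.
The state is a dict: "clock": time; "qpos": joint angles; "qd": joint speeds; "effort": joint torques, N m; "eef_pos": TCP position; "tcp_rot": TCP orientation; "contact_force": force on the tool from outside, world axes, zero at the start; "torque": the same for the moment, N m; "opening": opening from 0.0 (shut) to 1.0 (fully open).
Only numpy, scipy, OpenCV 4.12 (cv2) and the standard library are available. Lean on these libraries where they do the work, as an engineer would, in place of code of your own. Each camera call takes 0.05 s, during which the arm holds its last target.

## Working session

There is one attempt and no reset: what is moved stays moved. The work goes in short steps, each a Python script; the robot and the scene stay as the last script left them, time stands still between calls to the robot, and variables do not carry over. Pictures are saved under pics/ and viewed, and the job is handed in when it is done.

```bash
mkdir -p pics; ls; python3 - <<'E'
from station import manip, command_gripper, inverse_kinematics, telemetry, vision, close_job
import cv2
o=telemetry.get_obs(); print(o)
for n in ("side","top","wrist"):
    print(n,vision.camera_info(n))
    cv2.imwrite(f"pics/{n}0.png",vision.capture(n)[:,:,::-1])
E
```

```text
pics
{'clock': 0.0, 'qpos': array([-1.35299006e+00,  4.23838912e-01,  1.63071731e+00,  1.47261652e-05,
        1.08860187e+00, -1.89946147e-02]), 'qd': array([-0.00037599, -0.00113208, -0.00072748, -0.00188733, -0.00087281,
        0.00131138]), 'effort': array([-1.92528758e-03, -5.57383525e+01, -2.81744152e+01, -2.18200366e-04,
        7.27065097e-03,  1.91370486e-05]), 'eef_pos': array([ 146.52113217, -606.95134937,  198.13620718]), 'tcp_rot': array([ 7.85680147e-01, -6.18632438e-01, -6.01531243e-04, -5.00853083e-04]), 'contact_force': array([ 0.06349832,  0.69237806, -0.85038629]), 'torque': array([-0.03468938, -0.04492548, -0.00637092]), 'opening': 1.0001599630501694}
side {'vfov': 49.70111838965749, 'cx': 255.37235432426453, 'cy': 188.53823427510838, 'origin': array([  477.9161112 , -1115.71562429,   751.61477907]), 'rotation': array([ 0.86708988, -0.01907113,  0.00566595, -0.49775429])}
top {'vfov': 52.796622502699485, 'cx': 253.33085071998835, 'cy': 199.383110140603, 'origin': array([ 374.65578072,    8.98172909, 1372.78066093]), 'rotation': array([ 0.71269831, -0.69949055,  0.03334374, -0.04077114])}
wrist {'vfov': 62.03582716044879, 'cx': 257.5361686905181, 'cy': 188.94277397449483, 'origin': array([ 212.95283401, -590.67631923,  371.94416234]), 'rotation': array([ 0.7777802 , -0.61326397, -0.08582621,  0.10769925])}
```

View pics/side0.png

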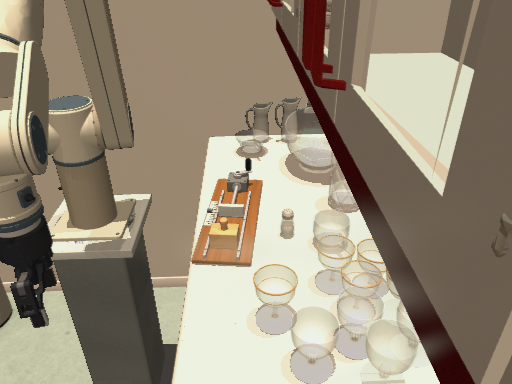

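View pics/top0.png

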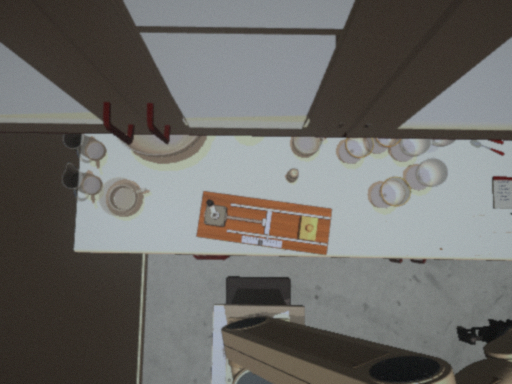

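View pics/wrist0.png

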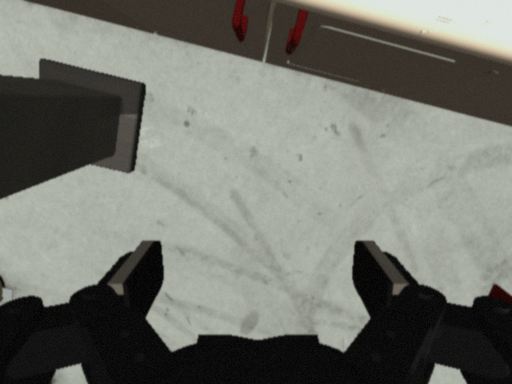

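```bash
cat > h.py <<'E'
from station import manip, command_gripper, inverse_kinematics, telemetry, vision, close_job
import cv2, numpy as np
from scipy.spatial.transform import Rotation as R
def ray(info,u,v):
    f=192/np.tan(np.radians(info['vfov'])/2)
    d=np.array([(u-info['cx'])/f,(v-info['cy'])/f,1.0])
    return R.from_quat(info['rotation']).apply(d)
def p2w(info,u,v,z):
    d=ray(info,u,v); o=np.array(info['origin']); return o+d*(z-o[2])/d[2]
def w2p(info,p):
    f=192/np.tan(np.radians(info['vfov'])/2)
    c=R.from_quat(info['rotation']).inv().apply(np.array(p,float)-info['origin'])
    return np.array([info['cx']+f*c[0]/c[2],info['cy']+f*c[1]/c[2]])
def shot(name,fn):
    i=vision.camera_info(name); im=vision.capture(name)[:,:,::-1].copy(); cv2.imwrite('pics/'+fn,im); return i,im
E
python3 - <<'E'
from h import *
im=cv2.imread('pics/top0.png'); c=im[180:265,185:345]
cv2.imwrite('pics/top0c.png',cv2.resize(c,None,fx=5,fy=5,interpolation=cv2.INTER_CUBIC))
im=cv2.imread('pics/side0.png'); c=im[145:270,185:305]
cv2.imwrite('pics/side0c.png',cv2.resize(c,None,fx=4.7,fy=4.7,interpolation=cv2.INTER_CUBIC))
i=vision.camera_info('top')
for u,v in [(204,192),(197,236),(327,254),(331,209)]: print(p2w(i,u,v,18))
i=vision.camera_info('side')
for u,v in [(216,180),(263,181),(250,262),(195,260)]: print(p2w(i,u,v,18))
E
```

```text
[540.16451115 199.39311548  18.        ]
[384.97883521 218.82073406  18.        ]
[ 331.54274327 -234.21876017   18.        ]
[ 488.16923142 -248.32707312   18.        ]
[378.96412222 208.80017218  18.        ]
[549.48600933 191.93471757  18.        ]
[ 490.19491939 -251.60762058   18.        ]
[ 341.26796518 -235.96114149   18.        ]
```

View pics/top0c.png

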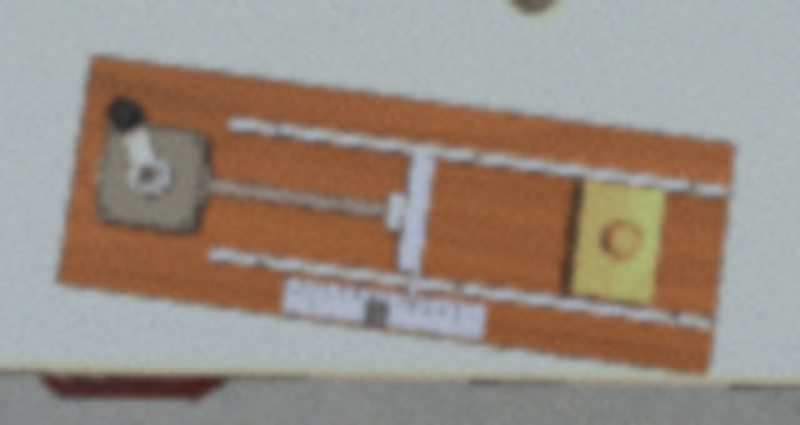

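View pics/side0c.png

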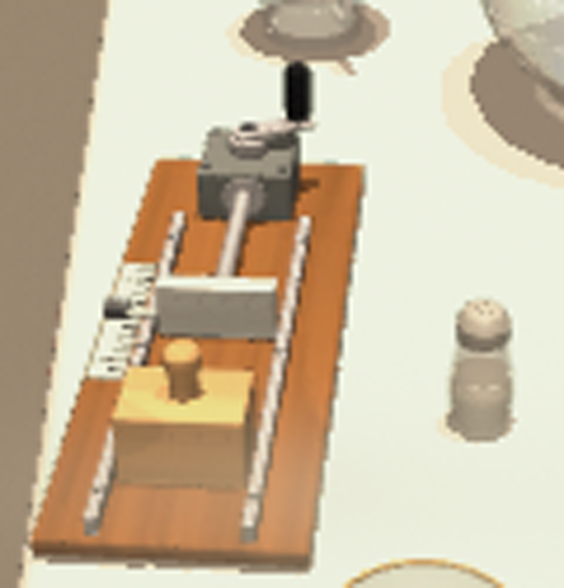

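```bash
cat >> h.py <<'E'
def down(yaw):  # tool z down, tool x along yaw
    return (R.from_euler('z',yaw)*R.from_euler('x',np.pi)).as_quat()
E
python3 - <<'E'
from h import *
o=telemetry.get_obs(); T=R.from_quat(o['tcp_rot']); i=vision.camera_info('wrist')
print('cam in tool',T.inv().apply(i['origin']-o['eef_pos']), (T.inv()*R.from_quat(i['rotation'])).as_matrix().round(3))
for yaw in np.radians([-96.6,-45,0,45,83.4,135,180]):
  for p in [(430,170,84),(510,170,84),(440,0,250),(420,-130,90)]:
    print(round(np.degrees(yaw)),p,np.round(inverse_kinematics(p,down(yaw)),2))
i=vision.camera_info('top')
print(p2w(i,292,175,60),p2w(i,122,195,40),p2w(i,380,192,100))
E
```

```text
cam in tool [  -0.5412504   -68.41872573 -173.71427589] [[ 1.    -0.001 -0.   ]
 [ 0.002  0.962  0.273]
 [-0.    -0.273  0.962]]
-97 (430, 170, 84) [ 0.35  0.37  2.06 -0.    0.71  2.04]
-97 (510, 170, 84) [ 0.3   0.46  1.9  -0.    0.78  1.99]
-97 (440, 0, 250) [-0.03  0.08  1.97 -0.    1.1   1.66]
-97 (420, -130, 90) [-0.33  0.34  2.1  -0.    0.7   1.36]
-45 (430, 170, 84) [ 0.35  0.37  2.06 -0.    0.71  1.14]
-45 (510, 170, 84) [ 0.3   0.46  1.9  -0.    0.78  1.09]
-45 (440, 0, 250) [-0.03  0.08  1.97 -0.    1.1   0.76]
-45 (420, -130, 90) [-0.33  0.34  2.1  -0.    0.7   0.46]
0 (430, 170, 84) [ 0.35  0.37  2.06 -0.    0.71  0.35]
0 (510, 170, 84) [ 0.3   0.46  1.9  -0.    0.78  0.3 ]
0 (440, 0, 250) [-0.03  0.08  1.97 -0.    1.1  -0.03]
0 (420, -130, 90) [-0.33  0.34  2.1  -0.    0.7  -0.33]
45 (430, 170, 84) [ 0.35  0.37  2.06 -0.    0.71 -0.43]
45 (510, 170, 84) [ 0.3   0.46  1.9  -0.    0.78 -0.49]
45 (440, 0, 250) [-0.03  0.08  1.97 -0.    1.1  -0.81]
45 (420, -130, 90) [-0.33  0.34  2.1  -0.    0.7  -1.11]
83 (430, 170, 84) [ 0.35  0.37  2.06 -0.    0.71 -1.1 ]
83 (510, 170, 84) [ 0.3   0.46  1.9  -0.    0.78 -1.16]
83 (440, 0, 250) [-0.03  0.08  1.97 -0.    1.1  -1.48]
83 (420, -130, 90) [-0.33  0.34  2.1  -0.    0.7  -1.78]
135 (430, 170, 84) [ 0.35  0.37  2.06 -0.    0.71 -2.01]
135 (510, 170, 84) [ 0.3   0.46  1.9  -0.    0.78 -2.06]
135 (440, 0, 250) [-0.03  0.08  1.97  0.    1.1  -2.38]Traceback (most recent call last):
  File "<stdin>", line 6, in <module>
    return _wrapfunc(a, 'round', decimals=decimals, out=out)
    return _wrapit(obj, method, *args, **kwds)
    result = getattr(arr, method)(*args, **kwds)
TypeError: unsupported operand type(s) for *: 'NoneType' and 'float'
```

```bash
python3 - <<'E'
from h import *
manip.move_ptp((480,0,270),down(np.radians(83.4)))
print(telemetry.get_obs()['clock'],telemetry.get_obs()['eef_pos'])
i,im=shot('wrist','w1.png'); print(i)
np.save('w1.npy',i,allow_pickle=True)
cv2.imwrite('pics/w1b.png',cv2.resize(im,(800,600),interpolation=cv2.INTER_CUBIC))
E
```

```text
2.625 [480.10403494  -0.5604099  269.92391637]
{'vfov': 62.03582716044879, 'cx': 257.5361686905181, 'cy': 188.94277397449483, 'origin': array([410.63562302,   7.85770483, 443.65916223]), 'rotation': array([0.74045191, 0.65788711, 0.09127702, 0.10287871])}
```

View pics/w1b.png

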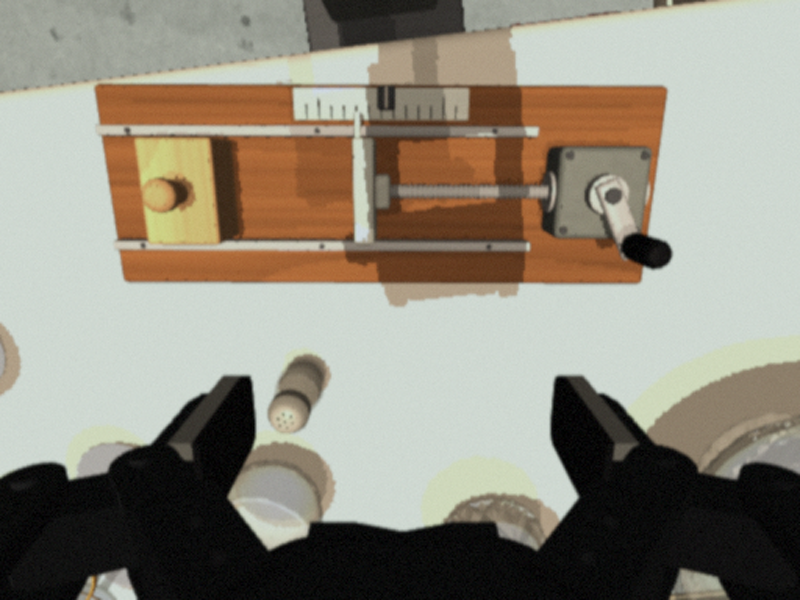

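```bash
python3 - <<'E'
from h import *
im=cv2.imread('pics/w1.png')
cv2.imwrite('pics/w1s.png',cv2.resize(im[45:170,180:310],None,fx=5,fy=5,interpolation=cv2.INTER_CUBIC)[:600])
cv2.imwrite('pics/w1cr.png',cv2.resize(im[85:185,345:445],None,fx=6,fy=6,interpolation=cv2.INTER_CUBIC))
i=np.load('w1.npy',allow_pickle=True).item()
k=1.5625
cs=[p2w(i,u/k,v/k,18) for u,v in [(97,86),(666,88),(641,282),(125,282)]]
print(np.round(cs,1)); cs=np.array(cs)[:,:2]
obj=np.array([(-82,-230),(-82,230),(82,230),(82,-230)],float)
c=cs.mean(0); H=(obj.T@(cs-c)); U,S,V=np.linalg.svd(H); Rm=(U@V).T
yaw=np.arctan2(Rm[1,0],Rm[0,0]); print(c,np.degrees(yaw),'res',(cs-c-(obj@Rm.T)).round(1))
E
```

```text
[[ 330.7 -226.5   18. ]
 [ 385.3  221.4   18. ]
 [ 543.   203.5   18. ]
 [ 489.6 -247.5   18. ]]
[437.13131177 -12.27263818] -6.866613236019515 res [[ 2.5  4.3]
 [ 2.  -4.5]
 [-3.  -2.8]
 [-1.5  3. ]]
```

View pics/w1s.png

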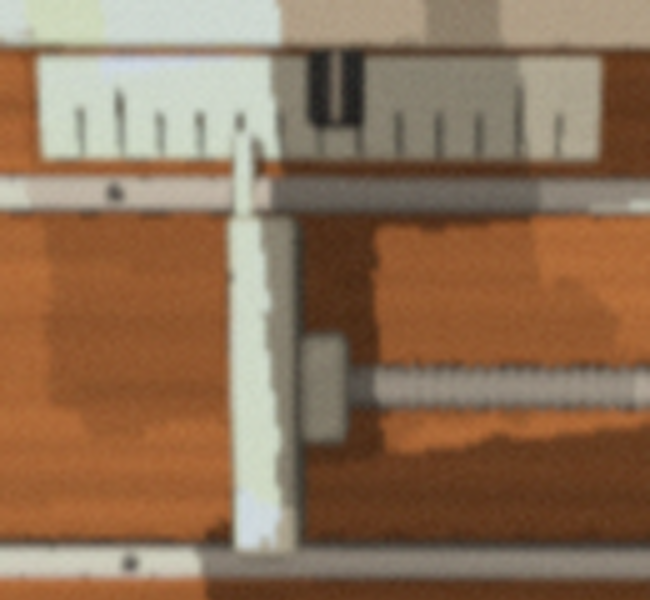

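View pics/w1cr.png

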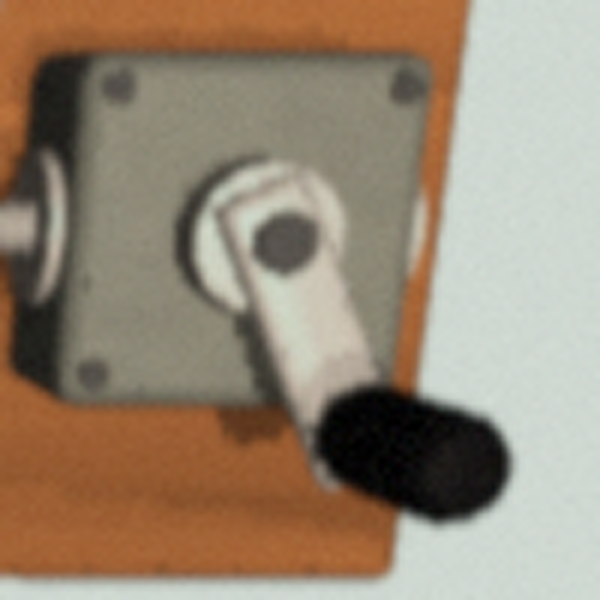

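```bash
cat >> h.py <<'E'
K1=0.0
def ndir(info,uv,k1):
    f=192/np.tan(np.radians(info['vfov'])/2)
    Km=np.array([[f,0,info['cx']],[0,f,info['cy']],[0,0,1.]])
    return cv2.undistortPoints(np.array(uv,float).reshape(-1,1,2),Km,np.array([k1,0,0,0.]),None,None,None).reshape(-1,2)
def p2wd(info,uv,z,k1,off=(0,0,0)):
    n=ndir(info,uv,k1); d=R.from_quat(info['rotation']).apply(np.c_[n,np.ones(len(n))]); o=np.array(info['origin'])+off
    return o+d*((np.asarray(z)-o[2])/d[:,2])[:,None]
E
python3 - <<'E'
from h import *
from scipy.optimize import least_squares
im=cv2.GaussianBlur(cv2.imread('pics/w1.png'),(0,0),1.0).astype(float)
i=np.load('w1.npy',allow_pickle=True).item()
s=im[:,:,2]-im[:,:,0]  # orange => large
print(s[45:65,100].astype(int))
def cross(l,base,lo=35):
    g=np.abs(np.diff(l)); j=int(np.argmax(g)); 
    if g[j]<8: return None
    if 0<j<len(g)-1:
        a,b,c=g[j-1],g[j],g[j+1]; d=0.5*(a-c)/(a-2*b+c)
    else: d=0
    return base+j+0.5+d
pts=[];lab=[]
for u in list(range(75,185,5))+list(range(345,415,5)):
    r=cross(s[48:62,u],48)
    if r: pts.append((u,r));lab.append(0)
for u in list(range(95,240,5))+list(range(345,400,5)):
    r=cross(s[172:190,u],172)
    if r: pts.append((u,r));lab.append(1)
for v in list(range(62,80,2))+list(range(92,150,3))+list(range(162,175,2)):
    r=cross(s[v,58:86],58)
    if r: pts.append((r,v));lab.append(2)
for v in list(range(62,135,3))+[]:
    r=cross(s[v,408:432],408)
    if r: pts.append((r,v));lab.append(3)
pts=np.array(pts);lab=np.array(lab); print(len(pts))
def res(p,full=False):
    k1,x,y,yaw,dz=p
    w=p2wd(i,pts,np.full(len(pts),18.),k1,(0,0,dz))[:,:2]-[x,y]
    c,sn=np.cos(yaw),np.sin(yaw); b=np.c_[c*w[:,0]+sn*w[:,1],-sn*w[:,0]+c*w[:,1]]
    e=np.where(lab==0,b[:,0]+82,np.where(lab==1,b[:,0]-82,np.where(lab==2,b[:,1]+230,b[:,1]-230)))
    return e if full else np.r_[e,dz*1.0]
for fix in (0,1):
    f=(lambda p:res(np.r_[0,p[1:]])) if fix else res
    r=least_squares(f,[0,437,-12,-.12,0],loss='soft_l1',x_scale=[.01,1,1,.01,1])
    e=res(r.x if not fix else np.r_[0,r.x[1:]],True)
    print(r.x,'rms by edge',[ (np.median(e[lab==k]).round(2),e[lab==k].std().round(2)) for k in range(4)])
E
```

```text
[ 16  25  29  26  19  13  10  13  29  59  87 103 108 109 108 107 106 104
 102 100]
137
[-4.89021403e-03  4.36122726e+02 -1.34070971e+01 -1.21893372e-01
  5.34997407e+00] rms by edge [(np.float64(0.75), np.float64(0.12)), (np.float64(-0.67), np.float64(0.11)), (np.float64(-0.19), np.float64(0.13)), (np.float64(0.22), np.float64(0.19))]
[ 0.00000000e+00  4.36309618e+02 -1.33967758e+01 -1.21915766e-01
  6.09568488e+00] rms by edge [(np.float64(0.75), np.float64(0.13)), (np.float64(-0.66), np.float64(0.11)), (np.float64(-0.19), np.float64(0.08)), (np.float64(0.19), np.float64(0.22))]
```

```bash
cat >> h.py <<'E'
BC=np.array([436.3,-13.4]); BY=-0.1219
def w2b(p):
    p=np.asarray(p)[:2]-BC; c,s=np.cos(BY),np.sin(BY); return np.array([c*p[0]+s*p[1],-s*p[0]+c*p[1]])
def b2w(x,y):
    c,s=np.cos(BY),np.sin(BY); return BC+np.array([c*x-s*y,s*x+c*y])
E
python3 - <<'E'
from h import *
i=np.load('w1.npy',allow_pickle=True).item()
def f(n,u,v,z,c=(180,45),k=5):
    p=p2w(i,c[0]+(u+.5)/k-.5,c[1]+(v+.5)/k-.5,z); print(n,p.round(1),w2b(p).round(1))
f('ptr',334,90,29); f('face near',229,220,59); f('face far',233,550,59);f('back near',297,220,59);f('back far',299,550,59)
f('pivot',287,242,80,(345,85),6)
f('htop',462,470,121,(345,85),6); f('hbot',348,437,79,(345,85),6)
f('houseL',80,60,59,(345,85),6);f('houseR',425,60,59,(345,85),6);f('houseBR',400,400,59,(345,85),6)
for n,u,v,z in[('pTL',135,138,68),('pTR',211,138,68),('pBR',220,243,68),('pBL',146,243,68),('knobtop',158,194,102),('saltop',290,411,90),
  ('tick',305,110,18),('tick',345,110,18)]: f(n,u,v,z,(0,0),1.5625)
# projected check
for p,z in [((0,170),100)]:
    print(b2w(*p))
E
```

```text
ptr [367.4  -0.7  29. ] [-70.    4.2]
face near [395.4 -27.6  59. ] [-38.9 -19.1]
face far [471.2 -37.7  59. ] [ 37.6 -19.9]
back near [397.2 -12.1  59. ] [-39.   -3.4]
back far [473.1 -21.8  59. ] [37.6 -3.9]
pivot [456.7 154.5  80. ] [ -0.2 169.1]
htop [493.6 167.5 121. ] [ 34.9 186.5]
hbot [495.3 166.4  79. ] [ 36.7 185.6]
houseL [419.9 123.5  59. ] [-32.9 133.9]
houseR [427.7 189.4  59. ] [-33.2 200.3]
houseBR [493.6 185.5  59. ] [ 32.7 204.4]
pTL [ 376.9 -181.9   68. ] [ -38.5 -174.4]
pTR [ 383.3 -127.6   68. ] [ -38.7 -119.8]
pBR [ 458.7 -137.7   68. ] [  37.4 -120.7]
pBL [ 452.1 -193.6   68. ] [  37.6 -176.9]
knobtop [ 416.8 -158.8  102. ] [  -1.7 -146.7]
saltop [ 593.6 -103.4   90. ] [167.1 -70.2]
tick [367.5 -66.   18. ] [-61.9 -60.6]
tick [371.3 -34.2  18. ] [-62.  -28.5]
[456.9717155  155.33849643]
```

```bash
cat >> h.py <<'E'
AX=np.array([456.9,155.3]); ZG=85.; Q=down(np.radians(83.4))
def st(): 
    o=telemetry.get_obs(); return round(float(o['clock']),2),o['eef_pos'].round(1),o['contact_force'].round(1),round(float(o['opening']),3)
E
python3 - <<'E'
from h import *
h=(494.3,166.9)
manip.move_ptp((*h,160),Q); print(st())
manip.servo_line((*h,ZG),v=150); print(st())
command_gripper(0.0); print(st())
r=telemetry.get_obs()['eef_pos'][:2]-AX; print(np.hypot(*r),np.degrees(np.arctan2(r[1],r[0])))
a0=np.arctan2(11.6,37.4)
C=np.array(h)-40*np.array([np.cos(a0),np.sin(a0)]); print(C)
for k in range(1,4):
    a=a0+np.radians(20*k); p=C+40*np.array([np.cos(a),np.sin(a)])
    manip.servo_line((*p,ZG),v=120); print(st(),p)
np.save('crank.npy',[C[0],C[1],a0,a])
i,im=shot('wrist','w2.png')
E
```

```text
(3.49, array([494.8, 166.4, 160.5]), array([0.1, 0.3, 0.3]), 1.0)
(4.14, array([495.2, 166.5,  85.9]), array([1.3, 1. , 0.5]), 0.999)
(4.91, array([497.3, 168.2,  88. ]), array([-1.7,  1.4, 22.8]), -0.002)
42.446849696792654 17.64944765531283
[456.09544079 155.05045757]
(5.17, array([490.8, 180.7,  88. ]), array([-3. ,  1.5, 22.8]), 0.002) [487.94320096 179.25211397]
(5.44, array([480.5, 190.3,  88. ]), array([-3. ,  1.6, 23.5]), 0.001) [477.74509202 188.68515099]
(5.71, array([467.5, 195.6,  88. ]), array([-2.3,  2.3, 24.8]), 0.001) [464.93571563 194.0613476 ]
```

View pics/w2.png

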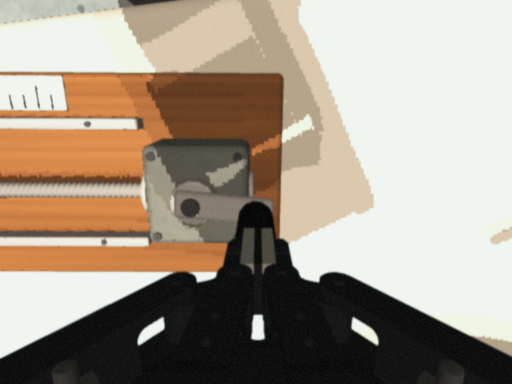

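```bash
python3 - <<'E'
from h import *
im=cv2.imread('pics/w2.png')
c=im[150:300,170:345].astype(float)
c=np.clip(c*2.0,0,255).astype(np.uint8)
cv2.imwrite('pics/w2c.png',cv2.resize(c,None,fx=4,fy=4,interpolation=cv2.INTER_CUBIC))
i,im=shot('side','s2.png')
c=im[120:220,190:310]
cv2.imwrite('pics/s2c.png',cv2.resize(c,None,fx=6,fy=6,interpolation=cv2.INTER_CUBIC))
w=vision.camera_info('wrist'); o=telemetry.get_obs()['eef_pos']
print(w2p(w,o),w2p(w,o+[0,0,19]))
E
```

```text
[257.27378419 223.19394551] [257.36551365 236.9444525 ]
```

View pics/w2c.png

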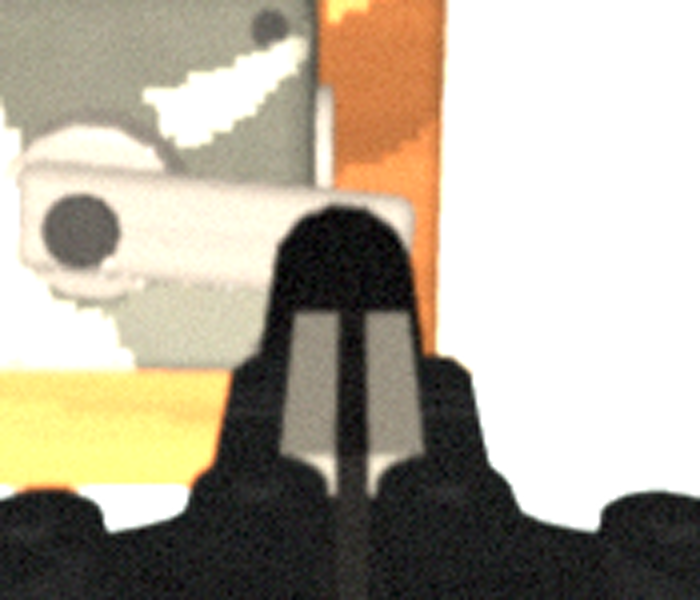

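View pics/s2c.png

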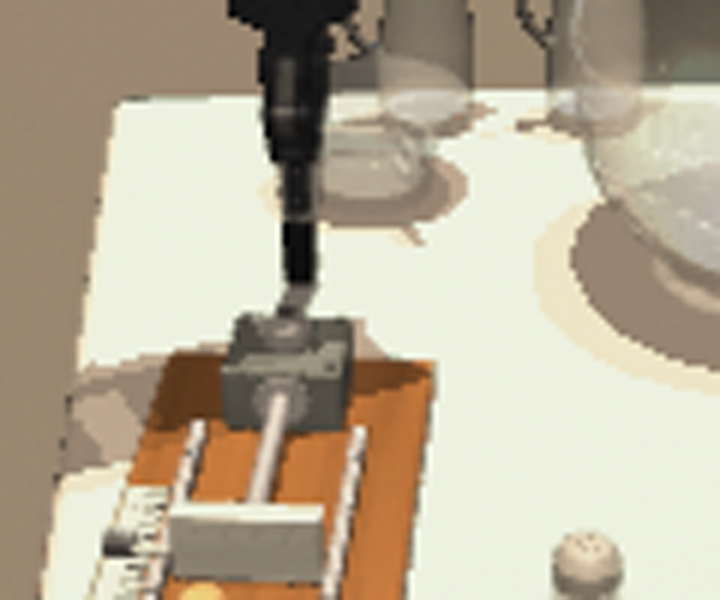

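```bash
python3 - <<'E'
from h import *
print(telemetry.get_obs()['torque'])
command_gripper(0.6);print(st())
i,im=shot('wrist','w3.png')
c=np.clip(im[130:330,120:400].astype(float)*2.0,0,255).astype(np.uint8)
cv2.imwrite('pics/w3c.png',cv2.resize(c,None,fx=2.8,fy=2.8,interpolation=cv2.INTER_CUBIC))
E
```

```text
[ 0.31890611  0.50826403 -0.01010799]
(6.35, array([464.5, 193.8,  84.6]), array([ 0.2, -0.2,  0.5]), 0.598)
```

View pics/w3c.png

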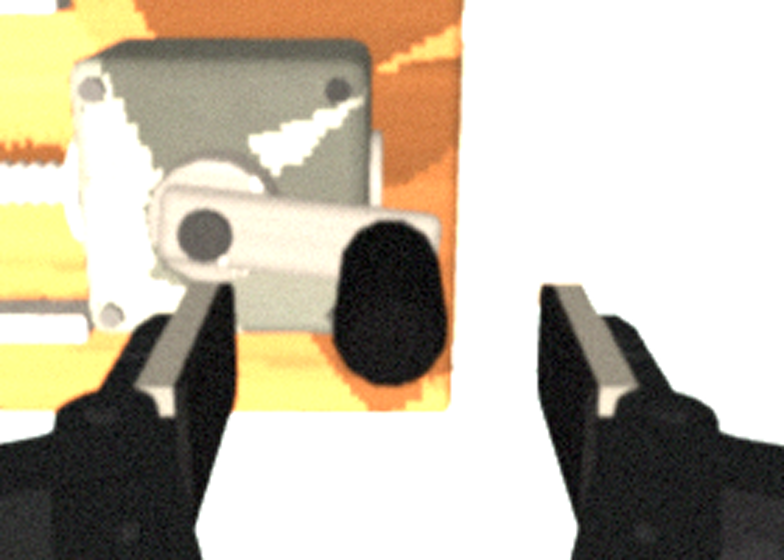

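```bash
python3 - <<'E'
from h import *
for k,g in enumerate((0.4,0.25,0.15)):
    command_gripper(g);print(g,st())
    i,im=shot('wrist',f'w4_{k}.png')
ims=[np.clip(cv2.imread(f'pics/w4_{k}.png')[160:300,170:350].astype(float)*2.0,0,255).astype(np.uint8) for k in range(3)]
cv2.imwrite('pics/w4c.png',cv2.resize(np.vstack([np.hstack(ims[:2]),np.hstack([ims[2],ims[2]*0])]),None,fx=2.1,fy=2.1,interpolation=cv2.INTER_CUBIC))
E
```

```text
0.4 (6.71, array([464.9, 194. ,  84.9]), array([ 0.1, -0.1,  0.8]), 0.403)
0.25 (7.04, array([464.9, 194.1,  85. ]), array([-0.1, -0.9, -0. ]), 0.252)
0.15 (7.34, array([465.1, 194.3,  85.2]), array([-1. ,  1.6,  3.1]), 0.163)
```

View pics/w4c.png

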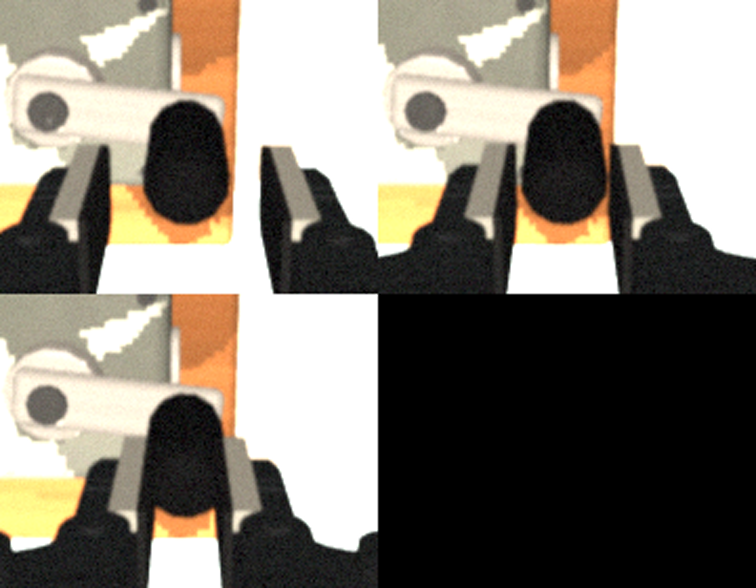

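```bash
cat >> h.py <<'E'
CC=np.array([456.4,155.1])
def turn(a,b,v=160,step=20,log=3):
    n=max(1,int(np.ceil(abs(b-a)/step-1e-9)))
    for k in range(1,n+1):
        t=np.radians(a+(b-a)*k/n); p=CC+40.1*np.array([np.cos(t),np.sin(t)])
        manip.servo_line((*p,ZG),v=v)
        if k%log==0 or k==n: print(round(np.degrees(t)),*st())
E
python3 - <<'E'
from h import *
command_gripper(0.12); print(st())
turn(77.3,180)
E
```

```text
(7.64, array([468.3, 194.5,  87.2]), array([ 2.2, -3.6, 15.8]), 0.121)
129 8.39 [434.8 187.1  87.7] [ 1.  -3.  24.1] 0.117
180 9.14 [420.8 155.9  87.7] [ 2.8 -1.3 23.1] 0.127
```

```bash
python3 - <<'E'
from h import *
command_gripper(0.165); print(st())
i,im=shot('wrist','w5.png')
c=np.clip(im[130:330,120:400].astype(float)*2.0,0,255).astype(np.uint8)
cv2.imwrite('pics/w5c.png',cv2.resize(c,None,fx=2.8,fy=2.8,interpolation=cv2.INTER_CUBIC))
turn(180,240)
E
```

```text
(9.36, array([421.1, 156.5,  87.7]), array([ 2.4,  1.3, 22.4]), 0.165)
240 10.16 [441.2 121.5  87.4] [ 3.4  4.  19.1] 0.166
```

View pics/w5c.png

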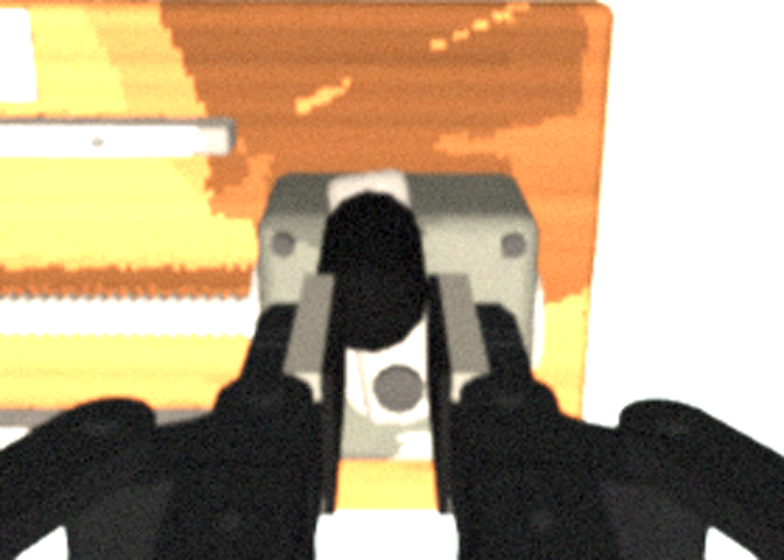

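```bash
sed -i 's/ZG=85\./ZG=88./' h.py; python3 - <<'E'
from h import *
turn(240,665,v=200,log=4)
E
```

```text
317 11.16 [485.6 128.   87.9] [-1.1 -0.9 -0.4] 0.166
395 12.16 [489.2 177.7  88. ] [-0.4  0.   0. ] 0.164
472 13.16 [441.5 192.1  88. ] [-0.6 -0.9 -0.1] 0.169
549 14.16 [417.1 148.8  88. ] [-0.   0.6  0.1] 0.167
626 15.16 [454.2 115.5  88. ] [-0.2  0.4  0.3] 0.162
665 15.66 [479.3 122.4  88. ] [0.2 0.3 0. ] 0.165
```

```bash
python3 - <<'E'
from h import *
i,im=shot('wrist','w6.png')
c=np.clip(im.astype(float)*1.6,0,255).astype(np.uint8)
cv2.imwrite('pics/w6c.png',cv2.resize(c,(800,600),interpolation=cv2.INTER_CUBIC))
E
```

View pics/w6c.png

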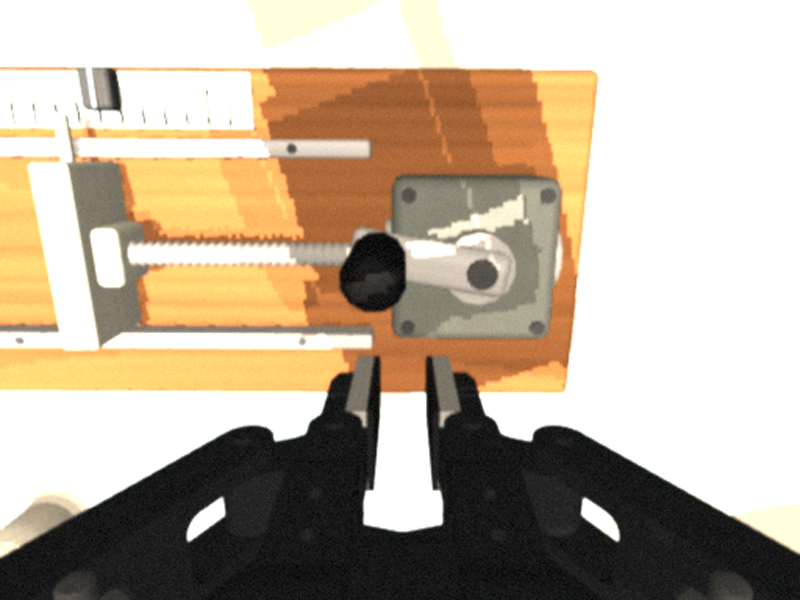

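```bash
python3 - <<'E'
from h import *
w=vision.camera_info('wrist'); o=telemetry.get_obs(); T=R.from_quat(o['tcp_rot'])
for y in (-11,-5,0,5,11):
    print(y,[w2p(w,o['eef_pos']+T.apply([7,y,z])).round(0) for z in (0,-5,-19,-38)])
print(T.as_matrix().round(3))
# handle now
k=1.5625
print('htop',p2w(w,373/k,270/k,121), 'pivot',p2w(w,482/k,274/k,80))
E
```

```text
-11 [array([269., 205.]), array([270., 208.]), array([271., 217.]), array([272., 232.])]
-5 [array([269., 215.]), array([270., 218.]), array([271., 228.]), array([272., 244.])]
0 [array([269., 223.]), array([270., 227.]), array([271., 237.]), array([272., 254.])]
5 [array([269., 231.]), array([270., 235.]), array([270., 245.]), array([272., 263.])]
11 [array([269., 241.]), array([269., 244.]), array([270., 256.]), array([272., 275.])]
[[ 0.115  0.993 -0.001]
 [ 0.993 -0.115 -0.   ]
 [-0.    -0.001 -1.   ]]
htop [440.29366172 118.32015699 121.        ] pivot [455.57101716 155.02294232  80.        ]
```

```bash
python3 - <<'E'
from h import *
s=vision.camera_info('side')
print(w2p(s,[467.5,195.6,88]),w2p(s,[480.5,195.6,88]),w2p(s,[457,155.3,80]))
# board corner check in side
for b in [(-82,-230),(82,-230),(82,230),(-82,230)]: print(b,w2p(s,[*b2w(*b),18]))
i,im=shot('side','s6.png')
o=telemetry.get_obs()['eef_pos']; print(w2p(s,o),w2p(s,o+[13,0,0]))
c=im[120:220,190:310]
cv2.imwrite('pics/s6c.png',cv2.resize(c,None,fx=6,fy=6,interpolation=cv2.INTER_CUBIC))
E
```

```text
[239.79314165 163.84604753] [243.46930381 163.75153805] [236.89704734 171.25533198]
(-82, -230) [189.85461233 259.15446761]
(82, -230) [249.825687  262.0195242]
(82, 230) [261.75746189 179.28991192]
(-82, 230) [217.25503581 177.84806975]
[243.18421293 173.63373108] [247.02458231 173.53236462]
```

View pics/s6c.png

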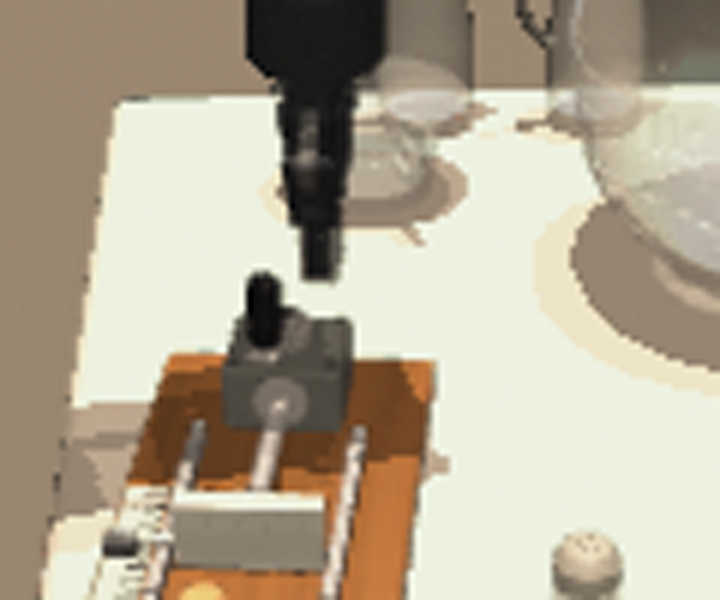

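```bash
sed -i 's/ZG=88\./ZG=45./' h.py; python3 - <<'E'
from h import *
t=np.radians(246.4); p=CC+40.1*np.array([np.cos(t),np.sin(t)]); print(p)
manip.servo_line((479,122.4,110),v=200)
command_gripper(0.55)
manip.servo_line((*p,110),v=200); print(st())
print(manip.servo_line((*p,ZG),v=120,until_force=5)); print(st())
i,im=shot('wrist','w7.png')
c=np.clip(im[130:330,120:400].astype(float)*2.0,0,255).astype(np.uint8)
cv2.imwrite('pics/w7c.png',cv2.resize(c,None,fx=2.8,fy=2.8,interpolation=cv2.INTER_CUBIC))
E
```

```text
[440.34600379 118.35385454]
(16.77, array([439.8, 118.3, 110. ]), array([ 0.5, -0.8, -0.1]), 0.55)
False
(17.47, array([441. , 118.5,  45.2]), array([ 0.5, -0.6, -0.4]), 0.554)
```

View pics/w7c.png

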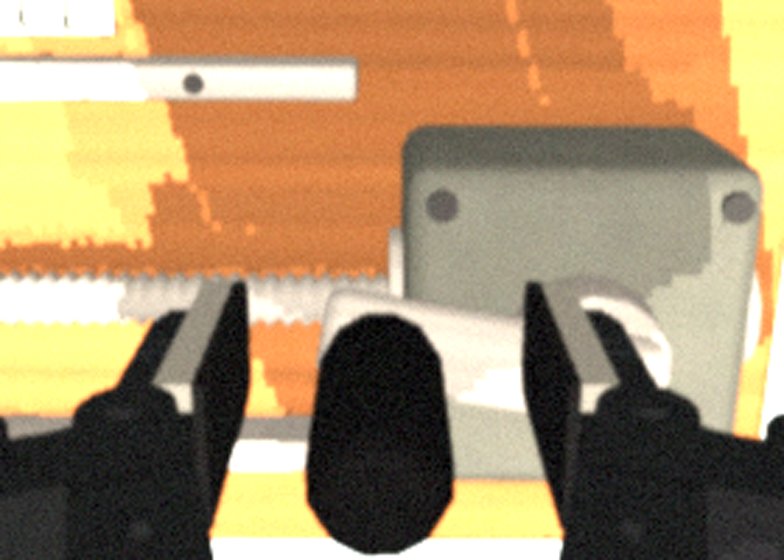

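```bash
python3 - <<'E'
from h import *
command_gripper(0.0); print(st())
turn(246.4,320,log=1)
E
```

```text
(17.88, array([440.6, 117.8,  45.9]), array([-1.8, -6.1,  7.8]), 0.227)
265 18.12 [454.8 115.8  45.9] [2.  3.6 2.2] 0.227
283 18.38 [466.3 117.9  45.8] [-2.5 12.4  5.1] 0.231
302 18.62 [476.1 123.   45.6] [-7.  14.6 11. ] 0.232
320 18.88 [484.4 130.9  45.5] [-11.6  11.8  14.3] 0.231
```

```bash
sed -i 's/^CC=.*/CC=np.array([453.9,156.2])/' h.py; python3 - <<'E'
from h import *
turn(320,500,log=1)
E
```

```text
340 19.12 [490.8 143.4  45.7] [-3.9  4.2  9.2] 0.228
360 19.38 [492.7 156.7  45.7] [-5.4  3.6 10.9] 0.23
380 19.62 [490.1 170.1  45.7] [-4.5  1.4 11. ] 0.23
400 19.88 [483.1 181.9  45.7] [-5.1 -0.8 10.7] 0.231
420 20.12 [472.6 190.6  45.7] [-4.  -1.8  9.7] 0.229
440 20.38 [459.7 195.3  45.8] [-3.2 -2.3 10.2] 0.229
460 20.62 [446.1 195.4  45.8] [-3.  -1.3  9.6] 0.231
480 20.88 [433.1 190.8  45.8] [-4.1  0.3 10.4] 0.229
500 21.12 [422.1 181.7  45.8] [-5.3 -0.5 12.2] 0.225
```

```bash
cat >> h.py <<'E'
def look(fn,x=480,y=-3,z=110):
    manip.move_ptp((x,y,z),Q); manip.hold(0.15)
    i,im=shot('wrist',fn+'.png'); np.save(fn+'.npy',i,allow_pickle=True)
    c=np.clip(im.astype(float)*1.4,0,255).astype(np.uint8)
    cv2.imwrite(f'pics/{fn}b.png',cv2.resize(c,(800,600),interpolation=cv2.INTER_CUBIC)); print(i['origin'])
def release(zup=120):
    command_gripper(0.55); p=telemetry.get_obs()['eef_pos']; manip.servo_line((p[0],p[1],zup),v=250)
E
python3 - <<'E'
from h import *
turn(500,665,log=4)
release(); look('l1'); print(st())
E
```

```text
573 22.12 [419.7 133.1  45.7] [-3.7 -6.  14.3] 0.23
647 23.12 [466.8 118.4  45.8] [2.1 2.5 7.1] 0.229
665 23.38 [477.5 124.3  45.8] [-1.7  5.1  8.2] 0.227
[410.38896122   5.98423585 283.31685055]
(24.98, array([479.9,  -2.1, 109.7]), array([ 0.6, -0.7,  0.6]), 0.554)
```

View pics/l1b.png

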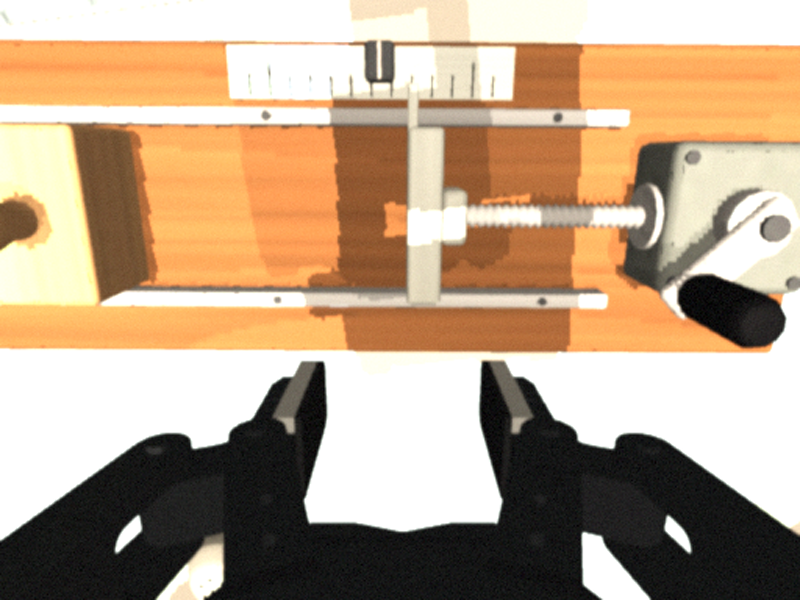

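```bash
cat >> h.py <<'E'
def b(fn,u,v,z,k=1.5625):
    i=np.load(fn+'.npy',allow_pickle=True).item(); p=p2w(i,(u+.5)/k-.5,(v+.5)/k-.5,z); return w2b(p).round(2)
E
python3 - <<'E'
from h import *
im=cv2.imread('pics/l1.png')
cv2.imwrite('pics/l1c.png',cv2.resize(im[20:100,215:315],None,fx=7,fy=7,interpolation=cv2.INTER_CUBIC))
g=cv2.GaussianBlur(im,(0,0),.7).astype(int)
for v in (95,110,125,180,188): print(v,g[v,256:268].sum(1)//3)
for v in (32,38,44): print(v,g[v,230:256].sum(1)//3)
E
```

```text
95 [ 68  69  69  72  81 104 130 149 159 162 162 161]
110 [ 70  70  69  72  84 110 135 151 159 160 158 158]
125 [ 68  68  70  73  86 113 138 153 158 159 158 158]
180 [ 63  62  65  73  94 123 144 153 154 154 154 153]
188 [113 113 112 110 112 125 142 152 154 154 153 151]
32 [205 200 174 120  74  62  64  66  68  70  89 136 175 155 106  77  69  68
  68  67  65  81 129 179 199 204]
38 [204 200 178 127  80  65  66  68  69  72  91 138 174 152 101  74  67  67
  67  66  64  81 129 178 199 203]
44 [203 197 173 124  81  66  66  67  68  72  91 139 181 168 118  80  68  66
  67  65  63  75 121 174 198 204]
```

View pics/l1c.png

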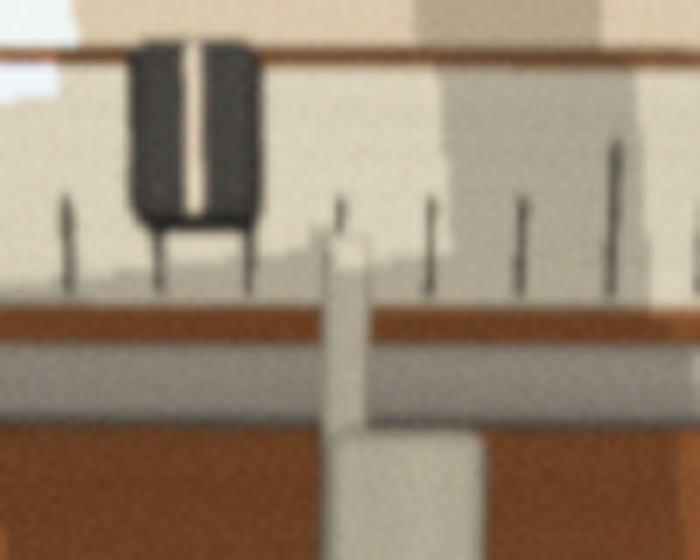

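```bash
python3 - <<'E'
from h import *
for n,u,v,z in [('line',242.2,38,29),('face1',261.2,110,59),('face2',260.8,180,59),('back',215+484/7-.4,110,59),
  ('tick1',215+67/7-.4,60,18),('tick2',215+430/7-.4,60,18),('knobL',0,0,18),('idx',215+323/7-.4,65,40)]: print(n,b('l1',u,v,z,1))
k=1.5625
print('handle',b('l1',745/k,310/k,121,1),b('l1',755,318,121),'pivot',b('l1',775,228,80))
print('hbot',b('l1',697,296,79))
i=np.load('l1.npy',allow_pickle=True).item()
print(p2w(i,755/k,318/k,121),p2w(i,697/k,296/k,79))
E
```

```text
line [-70.76   4.62]
face1 [-20.76  18.63]
face2 [28.48 18.8 ]
back [-20.86  34.01]
tick1 [-56.88  -9.95]
tick2 [-57.13  30.24]
knobL [ -97.27 -174.88]
idx [-51.33  18.23]
handle [ 22.23 133.19] [ 24.98 137.05] pivot [ -0.25 168.11]
hbot [ 29.02 141.71]
[477.87319349 119.69603367 121.        ] [482.47470658 123.85371666  79.        ]
```

```bash
cat >> h.py <<'E'
def regrasp(p):
    manip.move_ptp((p[0],p[1],105),Q); print(manip.servo_line((p[0],p[1],ZG),v=150,until_force=6)); command_gripper(0.0); print('grasp',st())
def ang():
    r=telemetry.get_obs()['eef_pos'][:2]-CC; return np.degrees(np.arctan2(r[1],r[0]))%360, np.hypot(*r)
E
python3 - <<'E'
from h import *
regrasp((477.5,124.3)); print(ang())
turn(665,413,log=3); print(ang())
release(); print(ang()); look('l2'); print(st())
E
```

```text
False
grasp (26.46, array([478.3, 124.3,  46. ]), array([-0.3, -1.9,  7.1]), 0.234)
(np.float64(307.4889774597891), np.float64(40.161521422293866))
607 27.21 [437.3 119.1  45.9] [-4.5 -3.5 12.4] 0.228
549 27.96 [413.7 150.8  45.9] [-5.2  2.5 12.3] 0.226
491 28.71 [429.5 187.8  45.9] [0.9 3.  7.9] 0.229
432 29.46 [466.8 193.7  45.9] [ 1.1 -5.9 11.6] 0.228
413 29.71 [478.3 187.3  45.8] [-0.9 -4.7 11.3] 0.229
(np.float64(51.924299737767036), np.float64(39.51476896926926))
(np.float64(53.223018785197205), np.float64(40.213593701559404))
[410.69143694   6.46397637 283.59759209]
(31.52, array([480.2,  -1.7, 109.9]), array([ 1. ,  0. , -0.7]), 0.548)
```

View pics/l2b.png

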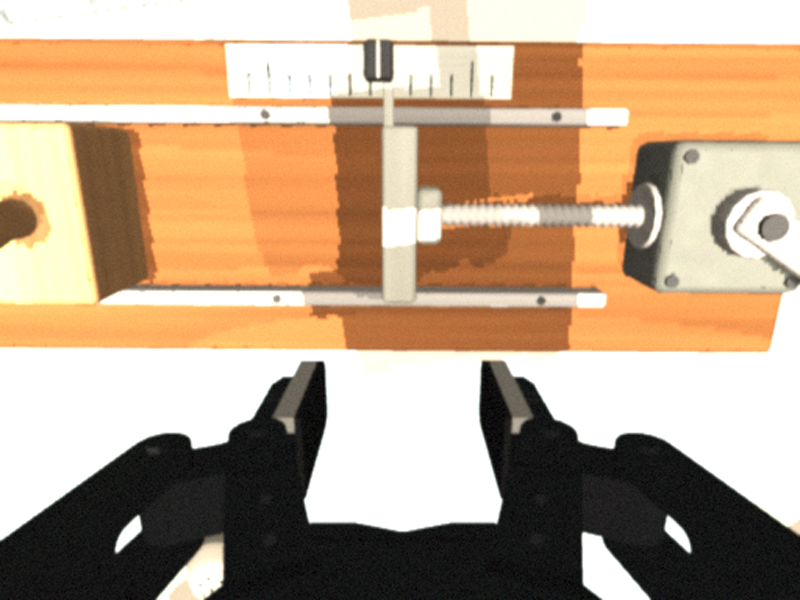

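```bash
cat >> h.py <<'E'
def meas(fn,ulo,uhi):
    g=cv2.GaussianBlur(cv2.imread(f'pics/{fn}.png'),(0,0),.7).astype(float).mean(2)
    F=[]
    for v in list(range(92,128,4))+[165,172,178,183]:
        l=g[v,ulo:uhi]; d=np.diff(l); j=int(np.argmax(d)); F.append(b(fn,ulo+j+.5+0.5*(d[j-1]-d[j+1])/(d[j-1]-2*d[j]+d[j+1]),v,59,1)[1])
    L=[]
    for v in range(30,46,2):
        l=g[v,236:250]; j=236+int(np.argmax(l)); a,c,e=g[v,j-1:j+2]; L.append(b(fn,j+0.5*(a-e)/(a-2*c+e),v,29,1)[1])
    print('face',np.round(F,2),'line',np.round(L,2)); print('diff',np.median(F)-np.median(L))
E
python3 - <<'E'
from h import *
meas('l1',255,268); meas('l2',238,252)
E
```

```text
face [18.59 18.63 18.55 18.46 18.44 18.51 18.47 18.51 18.49 18.54 18.5  18.55
 18.63] line [4.56 4.62 4.62 4.6  4.57 4.57 4.58 4.64]
diff 13.920000000000002
face [7.82 7.82 7.79 7.82 7.81 7.82 7.8  7.75 7.78 7.65 7.64 7.63 7.69] line [4.64 4.65 4.63 4.62 4.62 4.62 4.61 4.61]
diff 3.17
```

```bash
python3 - <<'E'
from h import *
regrasp((478.0,188.0)); print(ang())
turn(53,5.5,step=16,log=1); print(ang())
release(); print(ang()); look('l3'); print(st())
meas('l3',236,252)
E
```

```text
False
grasp (33.22, array([478.6, 187.8,  46.1]), array([ 0.3, -4.6,  4.4]), 0.229)
(np.float64(51.99912541762782), np.float64(40.1224928162424))
37 33.47 [486.4 180.   46.1] [-0.8 -3.   7.1] 0.228
21 33.72 [491.9 170.4  46.1] [-1.6 -3.7  6.1] 0.226
6 33.97 [494.5 159.7  46.1] [-1.2 -2.6  6.8] 0.232
(np.float64(4.9976445924267425), np.float64(40.74686933995208))
(np.float64(5.925450196319964), np.float64(40.55423990659431))
[410.81015425   6.4222409  283.56648019]
(35.69, array([480.3,  -1.7, 109.9]), array([ 0. , -0.1,  0.6]), 0.556)
face [4.62 4.57 4.59 4.64 4.58 4.62 4.58 4.53 4.56 4.74 4.76 4.66 4.68] line [4.66 4.64 4.64 4.61 4.62 4.6  4.61 4.61]
diff 0.004999999999999893
```

View pics/l3b.png

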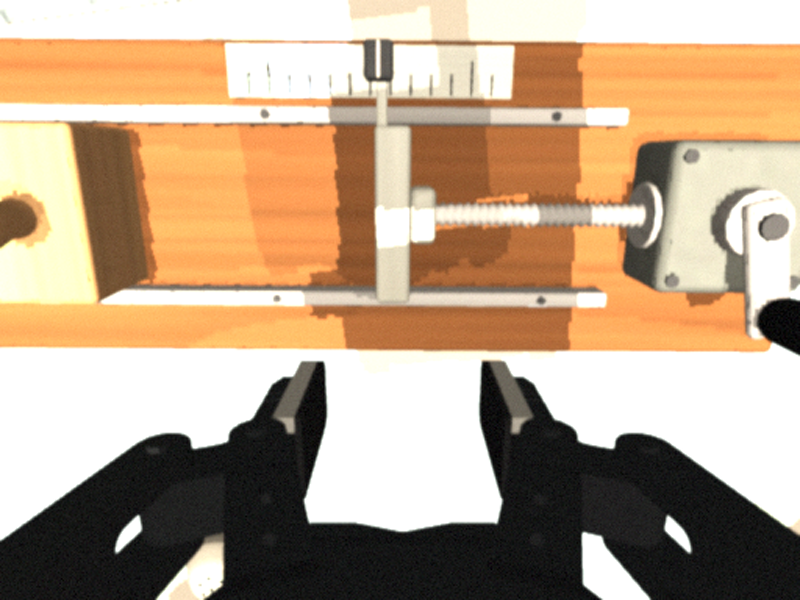

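```bash
cat >> h.py <<'E'
QP=down(BY)
E
python3 - <<'E'
from h import *
command_gripper(0.0)
p=b2w(-0.6,-222); print(p, inverse_kinematics((*p,4),QP))
manip.move_ptp((*p,110),QP); print(st())
print(manip.servo_line((*p,6),v=150,until_force=6)); print(st())
i,im=shot('side','s8.png'); print(w2p(i,[*p,39]))
cv2.imwrite('pics/s8c.png',cv2.resize(im[170:280,180:300],None,fx=5,fy=5,interpolation=cv2.INTER_CUBIC))
shot('wrist','w8.png')
E
```

```text
[ 408.70962389 -233.67966576] [-5.44667258e-01  5.43225116e-01  2.06549235e+00 -4.44089210e-16
  5.32875187e-01 -4.22767258e-01]
(37.2, array([ 408.8, -233.4,  110. ]), array([-0.8,  0.5, -0.1]), -0.0)
False
(38.04, array([ 409.3, -233.6,    6.4]), array([-0.3,  0.8, -0.3]), -0.001)
[219.50933252 252.59568919]
```

View pics/s8c.png

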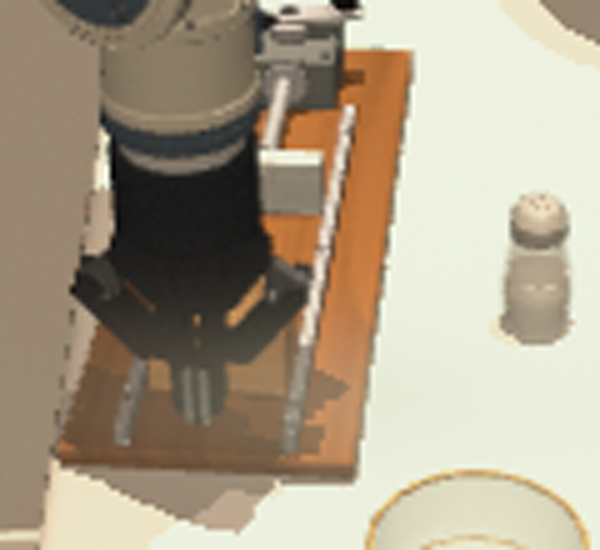

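View pics/w8.png

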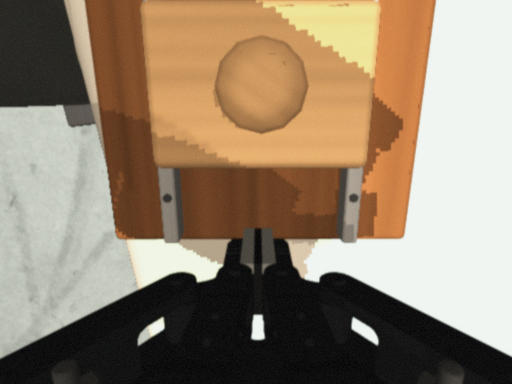

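```bash
cat >> h.py <<'E'
U=np.array([-np.sin(BY),np.cos(BY),0])
def fy(n=3):
    return float(telemetry.get_obs()['contact_force']@U)
def by():
    return w2b(telemetry.get_obs()['eef_pos'])[1]
ZP=6.
E
python3 - <<'E'
from h import *
print('f0',fy())
manip.servo_line((*b2w(-0.5,-192),ZP),v=60); print(fy(),by())
print(manip.servo_line((*b2w(-0.3,-180),ZP),v=20,until_force=8)); print(fy(),by())
print(manip.servo_line((*b2w(0,-74),ZP),v=50,until_force=8)); print(fy(),by(),st())
E
```

```text
f0 0.3174592934613335
0.7764015443537412 -191.78326254204396
False
0.5324722334523614 -179.87657847056792
False
-0.38989283350235715 -74.07890905847853 (41.81, array([427.3, -86.9,   6. ]), array([-0.8, -0.3,  0. ]), 0.002)
```

```bash
python3 - <<'E'
from h import *
shot('wrist','w9.png')
print(manip.servo_line((*b2w(0,-56),ZP),v=10,until_force=6)); print(fy(),by(),st())
E
```

```text
True
-3.903445237975645 -63.164035220562624 (42.97, array([428.7, -76.1,   6. ]), array([-1. , -3.8,  1.3]), -0.001)
```

View pics/w9.png

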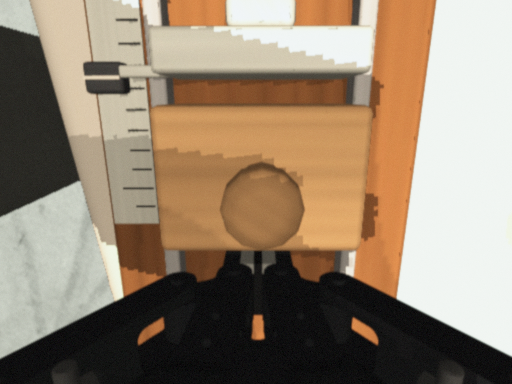

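```bash
python3 - <<'E'
from h import *
y=-63.2
def avg(n=4):
    f=[]
    for _ in range(n): manip.hold(0.03); f.append(fy())
    return -np.mean(f)
for k in range(30):
    f=avg(); print(round(y,2),round(by(),2),round(f,2))
    if f>=11.6: break
    y+=0.5 if f<8 else 0.25
    manip.servo_line((*b2w(0,y),ZP),v=10)
for k in range(5): manip.hold(0.2); print(round(-fy(),2),round(by(),2))
print(telemetry.get_obs()['clock'],y)
E
```

```text
-63.2 -63.2 2.94
-62.7 -63.07 6.19
-62.2 -62.97 10.83
-61.95 -62.94 12.65
12.34 -62.93
12.95 -62.95
13.7 -62.96
11.32 -62.94
12.35 -62.94
45.25 -61.95
```

```bash
python3 - <<'E'
from h import *
manip.servo_line((*b2w(0,-67),ZP),v=20)
manip.servo_line((*b2w(0,-115),ZP),v=120)
manip.servo_line((*b2w(0,-115),130),v=200); print(st())
look('l4',480,-3,140); print(st())
E
```

```text
(46.97, array([ 421.8, -127. ,  129.4]), array([-0. , -0.1, -0.3]), 0.001)
[410.33299418   5.01557235 313.47073943]
(48.34, array([479.8,  -3.4, 139.8]), array([-0.7,  0.2, -1. ]), 0.002)
```

View pics/l4b.png

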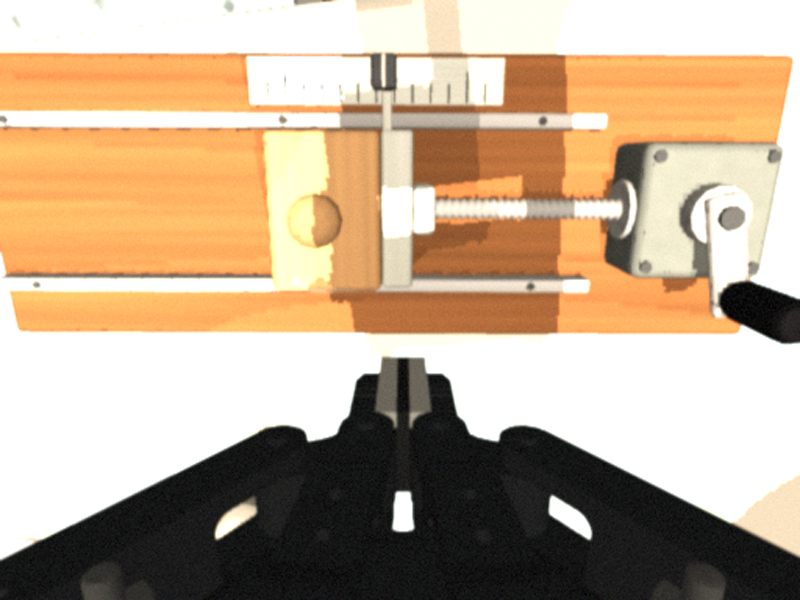

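```bash
python3 - <<'E'
from h import *
im=cv2.imread('pics/l4.png')
cv2.imwrite('pics/l4c.png',cv2.resize(np.clip(im[28:118,215:285]*1.4,0,255).astype(np.uint8),None,fx=6.5,fy=6.5,interpolation=cv2.INTER_CUBIC))
g=cv2.GaussianBlur(im,(0,0),.7).astype(float).mean(2)
for v in (42,46,50): print(v,g[v,238:254].astype(int))
for v in (90,110,150,170): print(v,g[v,238:254].astype(int))
E
```

```text
42 [ 71  62  66  67  75 104 153 174 139  93  72  69  69  67  73 111]
46 [ 79  66  68  69  75 103 151 173 139  93  72  68  67  66  73 112]
50 [ 75  66  67  68  73 100 148 173 141  94  72  67  68  66  68  98]
90 [122 119 113 102  89  90 116 142 156 160 160 160 160 160 161 162]
110 [123 120 114 102  88  88 111 138 154 159 159 159 159 158 159 160]
150 [118 117 112 103  93  86 107 159 209 229 231 231 231 230 230 229]
170 [118 116 113 105  95  85  94 122 145 153 153 152 152 151 151 150]
```

View pics/l4c.png

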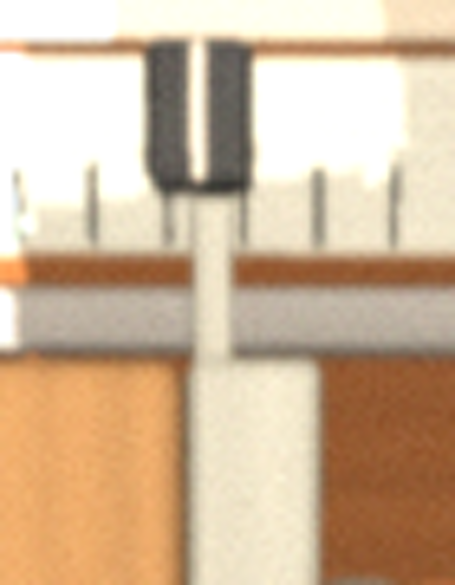

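```bash
python3 - <<'E'
from h import *
for v,u in ((90,244.3),(110,244.4),(150,244.5),(170,244.7)): print('face',b('l4',u,v,59,1))
for v,u in ((42,244.9),(46,244.9),(50,244.9)): print('line',b('l4',u,v,29,1))
for v,u in ((90,241.3),(170,241.3)): print('pusher front edge top',b('l4',u,v,68,1))
E
```

```text
face [-34.37   4.98]
face [-19.58   4.95]
face [11.53  4.8 ]
face [27.89  4.84]
line [-72.7    4.56]
line [-69.67   4.54]
line [-66.63   4.52]
pusher front edge top [-34.14   3.14]
pusher front edge top [25.92  2.53]
```

```bash
python3 - <<'E'
from h import *
look('l5',470,-14,110); print(st(), w2b(np.load('l5.npy',allow_pickle=True).item()['origin']))
im=cv2.imread('pics/l5.png'); g=cv2.GaussianBlur(im,(0,0),.7).astype(float).mean(2)
for v in range(36,60,4): print(v,g[v,238:272].astype(int))
for v in (100,120,140): print(v,g[v,238:272].astype(int))
a=cv2.imread('pics/l3.png')[20:90,215:275]; c=im[20:90,215:290]
cv2.imwrite('pics/l5c.png',cv2.resize(np.hstack([a,c]),None,fx=5.8,fy=5.8,interpolation=cv2.INTER_CUBIC))
E
```

```text
[401.27216407  -5.57692428 284.57189429]
(48.8, array([471.1, -13.8, 111. ]), array([ 0.2,  0.8, -0.9]), -0.002) [-35.71918096   3.5056975 ]
36 [155 154 155 155 156 154 152 151 151 151 153 154 154 153 151 147 146 146
 146 148 159 170 169 156 146 144 143 144 145 147 148 149 152 155]
40 [172 172 171 171 170 170 170 171 171 171 168 146 100  66  61  63  66  68
  72  91 138 182 171 119  80  68  67  68  67  69  96 143 164 167]
44 [203 204 204 204 204 204 204 205 204 204 199 174 118  72  61  64  66  67
  71  91 138 181 169 117  81  69  68  69  67  72 112 169 197 203]
48 [205 206 206 205 205 205 206 206 206 206 201 176 121  75  63  66  69  69
  72  91 138 173 151 102  74  68  66  66  65  71 111 170 198 204]
52 [204 204 204 204 204 204 204 204 205 205 200 174 120  75  63  65  68  69
  73  91 136 173 154 105  77  69  68  67  65  71 110 167 195 202]
56 [184 182 184 191 198 203 203 202 202 197 185 152 101  66  59  64  66  66
  68  84 124 158 138  92  65  58  57  58  56  60  92 140 165 169]
100 [124 125 125 126 125 123 122 120 119 119 119 121 123 123 125 124 121 115
 106  96  95 113 137 152 159 161 159 159 160 161 161 162 163 164]
120 [123 123 122 123 123 122 121 119 118 117 117 119 121 122 122 122 118 111
 103  93  94 116 138 152 157 159 160 159 159 158 158 159 160 162]
140 [121 124 138 163 184 192 194 193 192 191 190 191 192 194 195 194 188 178
 163 141 145 187 221 235 239 240 240 240 240 240 240 240 240 240]
```

View pics/l5c.png

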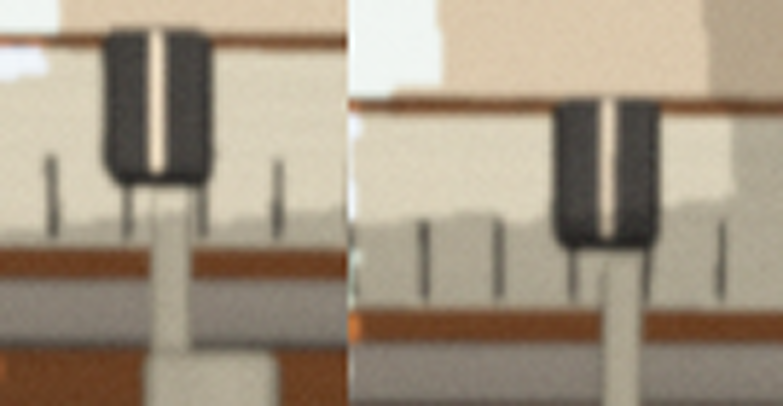

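```bash
python3 - <<'E'
from h import *
for v,u in ((100,259.4),(120,259.2),(140,259.2)): print('face',b('l5',u,v,59,1))
for v,u in ((40,259.35),(44,259.3),(48,259.2),(52,259.2)): print('line',b('l5',u,v,29,1))
E
```

```text
face [-34.43   4.81]
face [-21.09   4.75]
face [-7.31  4.84]
line [-76.72   4.67]
line [-74.01   4.65]
line [-71.29   4.6 ]
line [-68.55   4.61]
```

Face and line agree to about 0.2 mm, and the robot is clear of everything, so I am handing in.

```bash
python3 - <<'E'
from h import *
close_job(); print(st())
E
```

```text
the job is handed in; nothing more can be done
the job is handed in; nothing more can be done
```

The stop is set at the pointer, the push test is done, and the job was handed in at about 49 s of the 72 s.

- **Stop:** I wound it back with the crank until its face was about 13.9 mm past the pointer line. I then wound it forward about 0.84 turn, taking up some 6 mm of slack. It measured level with the line (0.0 mm), and about 0.2 mm off in a final look from straight above, which is within what the camera can resolve. A rougher look just before that one, from off to the side, read 0.35 mm.
- **Pusher:** I slid it along the channel with shut fingers and leaned it on the stop for about 1.3 s. The force at the tool read 11.3 to 13.7 N, and the tool did not shift by more than a few hundredths of a millimetre. The pusher is left resting at the stop with the robot clear. Its rounded top edge shows a thin dark line against the stop, so that last picture does not by itself prove zero gap.
- **What went wrong first:** in the pictures the real fingertips stood about 33 mm behind the reported TCP. My first grasp therefore sat on top of the crank handle, pressing down with about 23 N. It turned the crank for about two-thirds of a turn in the backward direction, then slipped off. After correcting the height I gripped the handle properly for the rest.
- **Bystanders:** the pointer was not touched, its line staying at 4.6 mm along the board throughout. I steered clear of the glassware but did not re-measure it at the end.

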